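# Set the air regulator to its red band and lock the knob

## Robot

A 7-joint arm with a two-finger parallel gripper is mounted at the origin on the work surface; the furniture and walls round the work are solid. World frame = base frame: x ahead of the robot, y to its left, z up, the work surface at z = 0. Lengths are in m, angles in rad, forces in N, time in s.
With the tool pointing down it reaches from about 0.4 to 0.85 m from the base axis. Payload 4.4 kg.
Tool frame: the origin (TCP) lies on the centre line of the jaws, within the pads' length; the fingertips stand 11 mm ahead of it and the grasp point (between the pads) lies 8 mm behind it; z points along the fingers, y is the line along which they close (so a half turn about z gives the same grasp; the last joint's range is limited). The gripper opens to 94 mm and grips with 3 to 60 N. Pads are 16 mm wide; open, the fingers measure 119 mm over their backs; the gripper's body (75 mm by 177 mm) begins 78 mm behind the grasp point.
Start: joints at [-1.387, 0.628, 0.038, 1.517, -0.027, 0.996, -0.02], TCP at [0.161, 0.63, 0.188] pointing down, gripper open.
Joint ranges: [-3.06, 3.06], [-0.37, 2.12], [-1.25, 1.32], [0.18, 2.47], [-1.1, 4.24], [0.23, 1.98], [-2.94, 2.94]. Speed limits (rad/s): [2.57, 2.57, 3.14, 3.14, 3.14, 3.14, 3.14].

## Interface

Orientations are given as a unit quaternion [w, x, y, z].
In Python, from bench import env gives the robot as it stands. The module is installed in compiled form; this text tells all that it offers.
- The arm moves only by the tool arm_command, never from a script. Its argument "deltas" is a list of rows, each a list of 4 numbers: the shift along the tool's x, y, z in mm, then the turn about the tool's z in rad. A call has 1 to 10 rows; each row shifts and turns the commanded pose from where the row before left it, along the tool's axes as they then stand; what a row does not reach is not made up. A row lasts 1/12 s, in which the tool goes at most 41.7 mm and 7.16 degrees, less where a joint would pass 70% of its speed; a pose out of reach is approached as far as the arm can. A call with a gripper value outside its range is refused whole. "claw" is the closure, from -1 (fully open) to 1 (shut), set as the call begins (left out, the last holds). The fingers move at their own pace and stop on an object; "force" is the grip in N (left out, the last holds). Time passes only in rows, so rows that do not move let the fingers close. It gives the time, the measured TCP pose, the force, the opening and the grip force at its end, in the units of the state.
- env.read_state(): the state, without advancing time (a new reading comes with each control period).
- env.snapshot(name): name is "side" or "top" or "wrist"; returns the picture (400x640x3 uint8, red, green, blue); there is no depth.
- env.get_calibration(name): a dict with "fx", "fy", "cx", "cy" (pixels), "R" (3x3) and "t" (3): a world point X has camera coordinates R X + t. Camera axes: x right, y down, z forward; pixel columns grow to the right and rows downward; lengths in m; the calibration is good to about 2 mm. A picture is of the moment at which its call begins: read the wrist's pose just before it. get_calibration takes no time and is no camera call; for the wrist camera it gives the pose at the moment of the call.
- env.sign_off(): hands the job in; it is judged then, once.
The state is a dict: "clock": time; "joints": joint angles; "joint_velocities": joint speeds; "joint_torque": joint torques, N m; "tcp_pos": TCP position; "tool_rot": TCP orientation; "force": force on the tool from outside, world axes, zero at the start; "moment": the same for the moment, N m; "opening": finger opening in m; "grip_force": force on a finger pad.
Only numpy, scipy, OpenCV 4.12 (cv2) and the standard library are available. Lean on these libraries where they do the work, as an engineer would, in place of code of your own. Each camera call takes 0.05 s, during which the arm holds its last target. There are 200 camera calls.

## Task

Turn the black knob of the air regulator until its white pointer is in the red band of the scale, then pull the knob straight up, out to its stop, so that it locks. The lock slot is somewhere inside the red band: pull up lightly and turn slowly through the band until you feel the knob rise, and never tug or twist so hard that the regulator is visibly lifted or slewed on its soft rubber mount. Let go of the knob and leave everything else on the desk where it is.

Things in the scene. Friction and masses are not known exactly. Their poses are not given: they have to be found in the camera images.
- knob_grip (a point): Centre of the ribbed round black knob's grip, on its vertical axis (z, up, pull direction; x towards the white pointer), 12 mm below its top. Knob 43 mm wide, 36 mm tall, with a 51 mm wide skirt over its lowest 5 mm. Knob in: top 119 mm, this point 107 mm, bottom 83 mm above the desk. Below it is the 76 mm wide scale bezel (top 82 mm above the desk).
- pointer (a point): Point 30 mm from the knob's axis in the direction of its white pointer, at the height of the scale; turns and rises with the knob.
- mark (a point): Middle of the red band on the fixed scale bezel, 30 mm from the knob's axis, 82 mm above the desk. The band extends 0.45 rad to either side. The lock slot is hidden under the bezel, at a pointer position at most 0.40 rad to either side of the band's middle; the knob comes out only while the pointer is within 0.05 rad of the slot.
- knob_pull (a joint): How far the knob is pulled out (up), m: 0 in, 0.008 out at its stop. Takes about 4 N to slide and stays where it is left. Away from the slot a hidden key blocks it after about 1 mm; in the slot it slides out to the stop, and from about 2 mm out it can then turn no more than 0.05 rad to either side.
- knob_turn (a joint): Angle of the knob on the regulator, rad, growing anticlockwise seen from above; stops at -2.4 and 2.4. Turning takes about 0.04 N m, and about as much again while pulling against the blocked key. At the start the pointer is 0.7 to 1.35 rad clockwise of the middle of the band.
- mount_lift (a joint): How far the regulator is lifted (+) or pressed down (-) on its rubber mount, m; 0 at rest, about 3 N per mm. Must stay under 0.005 either way (15 N).
- regulator (a joint): How far the regulator is twisted on its rubber mount, rad; 0 at rest, anticlockwise from above positive, about 2 N m per rad. Must stay under 0.15 either way (0.3 N m).
- stand: Dark steel base plate of the regulator, 120 x 110 x 8 mm, fixed to the desk; origin at the centre of its underside, under the knob's axis; -x is the gauge's side. On four rubber feet on it stands the aluminium body, 90 x 90 mm at its foot, with blue fittings at both sides (to 48 mm from the axis, 53 mm above the desk) and a round gauge (to 49 mm from the axis, 65 mm above the desk).
- cotton_buds: Loose tub of cotton buds, 77 mm wide, 80 mm tall; origin at the centre of its underside. Bystander, leave alone.
- wafer_carrier: Loose round flat wafer carrier, 77 mm wide, 16 mm tall; origin at the centre of its underside. Bystander, leave alone.

How it is judged:
By the outcome, as a careful person would: the job done as asked, in the order asked, and still so for the second after the job is handed in, with the robot touching nothing.
It also fails if it takes over 67 s, if anything falls off the work surface, if the arm or the gripper's body presses on something with over 40 N, if the wrist force passes 120 N, or if a joint passes its speed limit or range.

## Working session

There is one attempt and no reset: what is moved stays moved. The work goes in short steps, Python scripts to look and compute and a tool call to move; the robot and the scene stay as the last step left them, time stands still between calls to the robot, and variables do not carry over. Pictures are saved under pics/ and viewed, at most 10 in all, crops included, and the job is handed in when it is done.

Besides the shell and the picture viewer there is one more tool, called after ">>>" as name(argument=value, ...), one argument or row to a line, values as JSON. arm_command: Moves the arm, as the interface text tells. Its arguments: {"type":"object","properties":{"deltas":{"type":"array"},"claw":{"type":"number"},"force":{"type":"number"}},"required":["deltas"]}

```bash
mkdir -p pics; python3 - <<'E'
from bench import env
import cv2,numpy as np
s=env.read_state();print(s)
a=env.snapshot("top");b=env.snapshot("side")
cv2.imwrite("pics/a.png",cv2.cvtColor(a,cv2.COLOR_RGB2BGR));cv2.imwrite("pics/b.png",cv2.cvtColor(b,cv2.COLOR_RGB2BGR))
for n in("top","side","wrist"):print(n,env.get_calibration(n))
E
```

```text
{'clock': 0.0, 'joints': array([-1.38681458,  0.6293042 ,  0.03842072,  1.51832727, -0.02699261,
        0.99631782, -0.02001281]), 'joint_velocities': array([ 3.36679650e-04,  4.10548252e-04,  5.27064519e-05,  1.23058240e-03,
       -1.69036881e-04, -1.10972700e-03,  1.33112093e-04]), 'joint_torque': array([-2.54697613e-05, -5.49725068e+01,  1.14367370e+00, -1.86634719e+01,
       -5.21133689e-02,  2.35243281e-02,  1.35628361e-04]), 'tcp_pos': array([0.16046728, 0.62917442, 0.18719397]), 'tool_rot': array([-1.07055350e-04,  1.24561786e-01,  9.92211427e-01, -9.13428629e-04]), 'force': array([-0.63568143,  0.71540712,  0.23810132]), 'moment': array([ 0.00109775, -0.00598666,  0.01365259]), 'grip_force': 0.0, 'opening': 0.09412682662925677}
top {'fx': 415.1926559203705, 'fy': 415.1926559203705, 'cx': 325.17775684659074, 'cy': 207.59777609527222, 'R': array([[-0.02079765, -0.99977597,  0.00393315],
       [-0.989672  ,  0.02002905, -0.14194424],
       [ 0.14183366, -0.00684464, -0.98986684]]), 't': array([-0.2718363 ,  0.46022926,  0.92024307])}
side {'fx': 460.6168022586974, 'fy': 460.6168022586974, 'cx': 316.1401163778247, 'cy': 205.39793817656476, 'R': array([[-0.96340308,  0.26701682, -0.02359092],
       [ 0.17373237,  0.5549546 , -0.813537  ],
       [-0.20413617, -0.78786255, -0.58103444]]), 't': array([0.48590002, 0.18473161, 0.7798068 ])}
wrist {'fx': 312.1148253313652, 'fy': 312.1148253313652, 'cx': 314.98501760088345, 'cy': 203.68149466777058, 'R': array([[ 0.24661444,  0.96910969, -0.00278135],
       [ 0.93633799, -0.2375328 ,  0.25855238],
       [ 0.24990495, -0.06636703, -0.96599324]]), 't': array([-0.64919324, -0.02755225,  0.39173285])}
```

View pics/a.png

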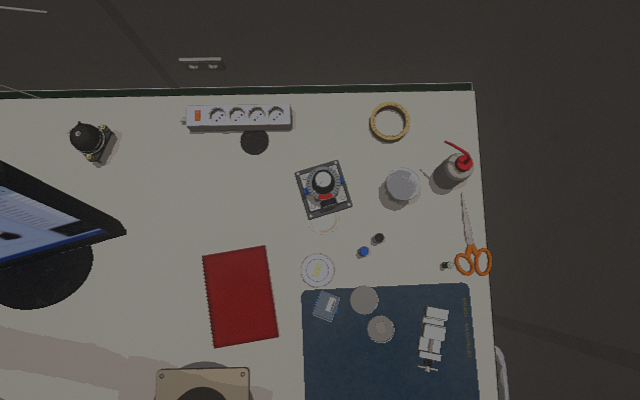

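View pics/b.png

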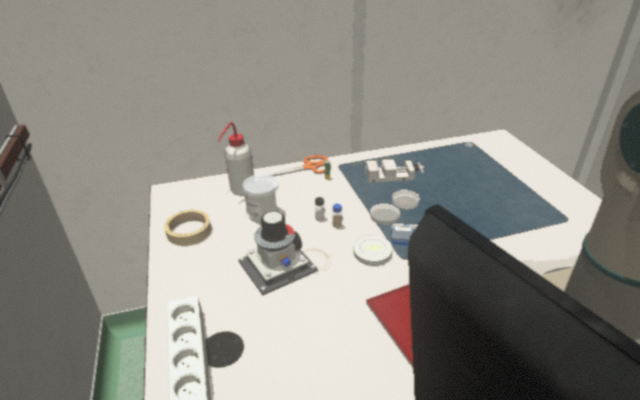

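```bash
cat > h.py <<'E'
from bench import env
import cv2,numpy as np
from scipy.spatial.transform import Rotation
def ray(c,u,v):
    d=c["R"].T@np.array([(u-c["cx"])/c["fx"],(v-c["cy"])/c["fy"],1]);return -c["R"].T@c["t"],d
def plane(c,u,v,z):
    o,d=ray(c,u,v);return o+d*(z-o[2])/d[2]
def tri(c1,p1,c2,p2):
    o1,d1=ray(c1,*p1);o2,d2=ray(c2,*p2)
    k=np.linalg.lstsq(np.c_[d1,-d2],o2-o1,rcond=None)[0]
    a=o1+k[0]*d1;b=o2+k[1]*d2;return (a+b)/2,np.linalg.norm(a-b)
def save(n,im,s=1): cv2.imwrite(n,cv2.resize(cv2.cvtColor(im,cv2.COLOR_RGB2BGR),None,fx=s,fy=s,interpolation=cv2.INTER_CUBIC))
def rot(): 
    q=env.read_state()["tool_rot"];return Rotation.from_quat([q[1],q[2],q[3],q[0]]).as_matrix()
E
python3 - <<'E'
from h import *
T=env.get_calibration("top");S=env.get_calibration("side")
print("corner",tri(T,(126,232),S,(433,207)))
print("knob top",plane(T,323,178,.119),plane(S,273,217,.119))
print("buds",plane(T,403,185,.08),"bottle",tri(T,(463,163),S,(236,140)))
print("mon left edge z.5",plane(T,0,160,.5),plane(T,0,265,.3),"foot",plane(T,40,265,0))
print(rot())
im=env.snapshot("wrist");save("pics/w0.png",im)
a=env.snapshot("top")[140:230,280:370];save("pics/a2.png",a,6)
E
```

```text
corner (array([0.37901487, 0.03330787, 0.32864372]), np.float64(0.00234657237484687))
knob top [ 0.50545316 -0.27734766  0.119     ] [ 0.50459064 -0.27884281  0.119     ]
buds [ 0.49466744 -0.45328743  0.08      ] bottle (array([ 0.53004151, -0.57095854,  0.13264672]), np.float64(0.002772505640947644))
mon left edge z.5 [0.45202512 0.10351151 0.5       ] [0.33354587 0.24634636 0.3       ] foot [0.33792836 0.38441015 0.        ]
[[-9.68965003e-01  2.47197623e-01 -3.98996989e-04]
 [ 2.47197944e-01  9.68963611e-01 -1.64224016e-03]
 [-1.93443002e-05 -1.68990448e-03 -9.99998572e-01]]
```

View pics/w0.png

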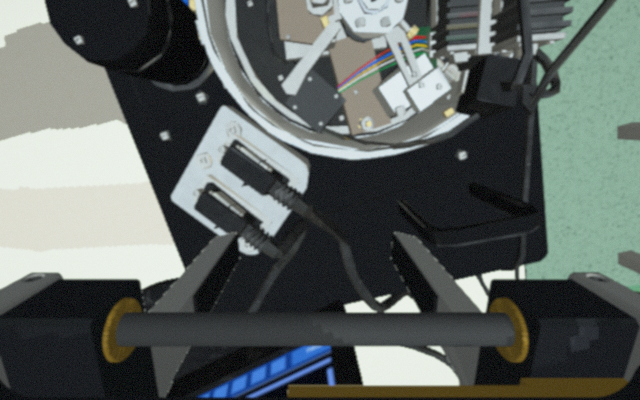

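View pics/a2.png

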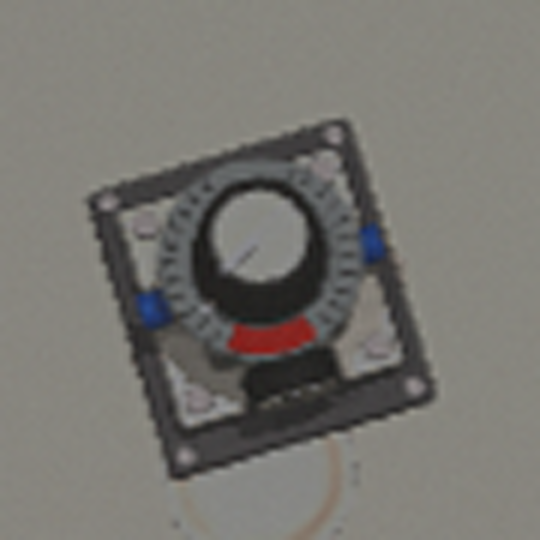

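>>> arm_command(
  deltas=[
    [0,0,-36,0],
    [0,0,-36,0],
    [0,0,-36,0],
    [0,0,-36,0],
    [0,0,-36,0],
    [0,0,-36,0],
    [0,0,-36,0],
    [0,0,-36,0],
    [0,0,-36,0],
    [0,0,0,0],
  ],
)

```text
clock: 1.03
tcp_pos: [0.1612, 0.6317, 0.5197]
tool_rot: [0.001, 0.125, 0.992, 0.006]
force: [0.4, -0.1, 0.8]
opening: 0.0943
grip_force: 0.0
```

```bash
python3 - <<'E'
from h import *
s=env.read_state();print(s["joints"].round(2),s["tcp_pos"].round(3))
save("pics/b2.png",env.snapshot("side"))
E
```

```text
[-1.39  0.51  0.06  0.82 -0.03  1.79 -0.02] [0.161 0.632 0.52 ]
```

View pics/b2.png

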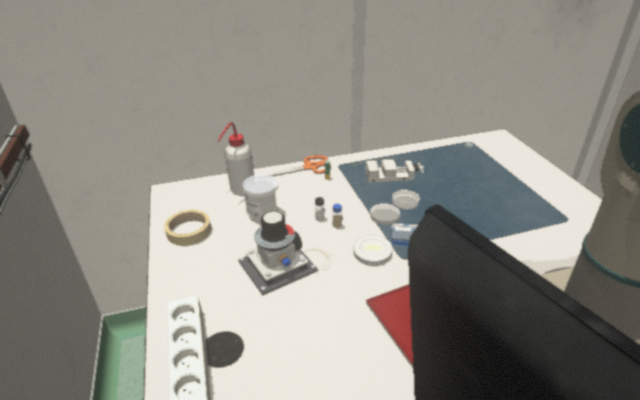

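>>> arm_command(
  deltas=[
    [-39,-4,0,0.063],
    [-39,-4,0,0.063],
    [-39,-4,0,0.063],
    [-39,-4,0,0.063],
    [-39,-4,0,0.063],
    [-39,-4,0,0.063],
    [-39,-4,0,0.063],
    [-39,-4,0,0.063],
    [-39,-4,0,0.063],
    [-39,-4,0,0.063],
  ],
)

```text
clock: 1.92
tcp_pos: [0.4719, 0.3991, 0.5102]
tool_rot: [-0.001, 0.427, 0.904, -0.001]
force: [0.2, 0.4, 0.2]
opening: 0.0942
grip_force: 0.0
```

>>> arm_command(
  deltas=[
    [-39,-4,0,0.063],
    [-39,-4,0,0.063],
    [-39,-4,0,0.063],
    [-39,-4,0,0.063],
    [-39,-4,0,0.063],
    [-39,-4,0,0.063],
    [-39,-4,0,0.063],
    [-39,-4,0,0.063],
    [-39,-4,0,0.063],
    [-39,-4,0,0.063],
  ],
)

```text
clock: 2.75
tcp_pos: [0.5866, 0.0312, 0.5104]
tool_rot: [-0.001, 0.686, 0.727, -0.001]
force: [1.0, 0.0, -0.2]
opening: 0.094
grip_force: 0.0
```

```bash
python3 - <<'E'
from h import *
s=env.read_state();print(s["joints"].round(2),s["tcp_pos"].round(3))
print((rot().T@(np.array([.505,-.278,.102])-s["tcp_pos"])*1000).round(), rot().round(2))
E
```

```text
[-0.35  0.4   0.46  1.07 -0.18  1.71  0.11] [0.587 0.031 0.51 ]
[-304.  -98.  409.] [[-0.06  1.   -0.  ]
 [ 1.    0.06 -0.  ]
 [ 0.   -0.   -1.  ]]
```

>>> arm_command(
  deltas=[
    [-38,-12,0,0.03],
    [-38,-12,0,0.0],
    [-38,-12,0,0.0],
    [-38,-12,0,0.0],
    [-38,-12,0,0.0],
    [-38,-12,10,0.0],
    [-38,-12,20,0.0],
    [-38,-12,35,0.0],
    [0,0,40,0.0],
    [0,0,40,0],
  ],
)

```text
clock: 3.58
tcp_pos: [0.5025, -0.2659, 0.374]
tool_rot: [0.0, 0.698, 0.716, -0.0]
force: [1.0, -0.0, -0.6]
opening: 0.0944
grip_force: 0.0
```

>>> arm_command(
  deltas=[
    [0,0,35,0],
    [0,0,35,0],
    [0,0,35,0],
    [0,0,0,0],
    [0,0,0,0],
  ],
)

```text
clock: 4.0
tcp_pos: [0.5031, -0.2624, 0.2694]
tool_rot: [-0.002, 0.696, 0.718, -0.001]
force: [-0.1, 0.6, 1.8]
opening: 0.0937
grip_force: 0.0
```

```bash
python3 - <<'E'
from h import *
s=env.read_state();print(s["joints"].round(2),s["tcp_pos"].round(3))
print((rot().T@(np.array([.505,-.278,.102])-s["tcp_pos"])*1000).round(), rot().round(2))
save("pics/w1.png",env.snapshot("wrist"));C=env.get_calibration("wrist");np.savez("w1.npz",**C)
E
```

```text
[ 0.11  0.47  0.5   1.65 -0.24  1.09  0.7 ] [ 0.503 -0.262  0.269]
[-16.   2. 167.] [[-0.03  1.   -0.  ]
 [ 1.    0.03  0.  ]
 [ 0.   -0.   -1.  ]]
```

View pics/w1.png

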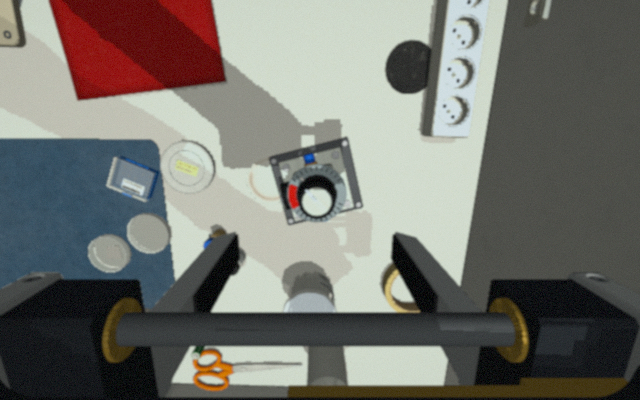

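```bash
python3 - <<'E'
from h import *
C=dict(np.load("w1.npz"));im=cv2.cvtColor(cv2.imread("pics/w1.png"),cv2.COLOR_BGR2RGB)
cr=im[165:235,270:370]
hsv=cv2.cvtColor(cr,cv2.COLOR_RGB2HSV)
m=((hsv[...,0]<8)|(hsv[...,0]>172))&(hsv[...,1]>130)&(hsv[...,2]>80)
ys,xs=np.nonzero(m);red=plane(C,xs.mean()+270,ys.mean()+165,.082);print(len(xs),xs.mean()+270,ys.mean()+165,red)
w=(cr.min(2)>190).astype(np.uint8)
n,l,st,ce=cv2.connectedComponentsWithStats(w)
i=l[203-165,317-270];print(st[i],ce[i]+[270,165]);k=plane(C,*(ce[i]+[270,165]),.119);print(k)
d=red-k;print(np.degrees(np.arctan2(d[1],d[0])),np.hypot(*d[:2]))
s=env.read_state();print((rot().T@(k-s["tcp_pos"])*1000).round(1))
save("pics/w1c.png",cr,6)
E
```

```text
179 292.97206703910615 196.18435754189943 [ 0.47717012 -0.28276129  0.082     ]
[ 33  25  27  25 525] [316.33333333 201.68952381]
[ 0.5066696  -0.27936688  0.119     ]
-173.43602882294527 0.02969413265374645
[-15.9   1.7 152.4]
```

View pics/w1c.png

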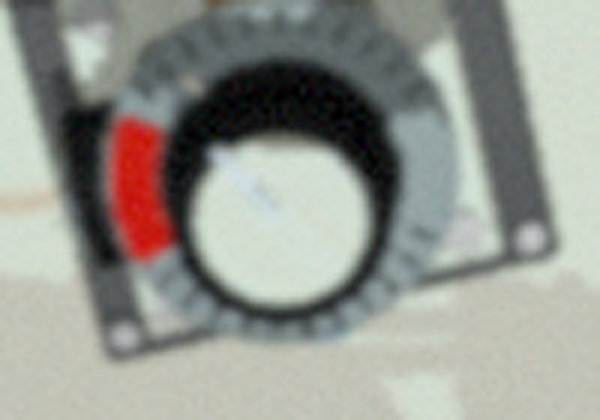

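>>> arm_command(
  deltas=[
    [-16,2,0,0],
    [0,0,30,0],
    [0,0,30,0],
    [0,0,30,0],
    [0,0,30,0],
    [0,0,20,0],
    [0,0,10,0],
    [0,0,10,0],
    [0,0,0,0],
    [0,0,0,0],
  ],
)

```text
clock: 4.88
tcp_pos: [0.5081, -0.2799, 0.1122]
tool_rot: [0.001, 0.696, 0.718, 0.0]
force: [-0.5, -0.8, 0.7]
opening: 0.0938
grip_force: 0.0
```

```bash
python3 - <<'E'
from h import *
s=env.read_state();print(s["tcp_pos"].round(4),s["force"],s["moment"],(rot().T@(np.array([.5062,-.279,.102])-s["tcp_pos"])*1000).round(1))
E
```

```text
[ 0.5081 -0.2799  0.1122] [-0.47245629 -0.81162504  0.68649788] [-0.06153803  0.0496229  -0.01374729] [ 1.  -1.9 10.1]
```

>>> arm_command(
  deltas=[
    [1,-2,5,0],
    [0,0,5,0],
    [0,0,0,0],
    [0,0,0,0],
  ],
)

```text
clock: 5.22
tcp_pos: [0.505, -0.2782, 0.101]
tool_rot: [-0.0, 0.696, 0.718, 0.0]
force: [-0.3, 0.5, -0.7]
opening: 0.0943
grip_force: 0.0
```

>>> arm_command(
  deltas=[
    [0,0,0,0],
    [0,0,0,0],
    [0,0,0,0],
    [0,0,0,0],
    [0,0,0,0],
    [0,0,0,0],
    [0,0,0,0],
    [0,0,0,0],
    [0,0,0,0],
    [0,0,0,0],
  ],
  claw=1,
  force=25,
)

```text
clock: 6.05
tcp_pos: [0.5046, -0.2784, 0.101]
tool_rot: [-0.0, 0.696, 0.718, -0.0]
force: [-2.3, -0.2, 3.6]
opening: 0.0305
grip_force: 1.7
```

```bash
cat > st.py <<'E'
from h import *
s=env.read_state();R=rot()
print("t",round(s["clock"],2),"p",s["tcp_pos"].round(4),"F",s["force"].round(1),"M",s["moment"].round(3),"yaw",round(np.arctan2(R[1,1],R[0,1]),3),"j7",s["joints"][6].round(2),"op",round(s["opening"],4),"g",round(s["grip_force"],1))
E
python3 st.py
```

```text
t 6.05 p [ 0.5046 -0.2784  0.101 ] F [-2.3 -0.2  3.6] M [-0.093  0.499 -0.008] yaw 0.031 j7 0.84 op 0.0305 g 1.7
```

>>> arm_command(
  deltas=[
    [0,0,0,0],
    [0,0,0,0],
  ],
)

```text
clock: 6.22
tcp_pos: [0.5058, -0.2786, 0.1012]
tool_rot: [0.001, 0.696, 0.718, 0.0]
force: [2.1, 0.2, 2.9]
opening: 0.0172
grip_force: 1.7
```

```bash
python3 st.py; python3 - <<'E'
from h import *
save("pics/t3.png",np.vstack([env.snapshot("top")[130:230,260:400],env.snapshot("side")[190:290,205:345]]),3)
E
```

```text
t 6.22 p [ 0.5058 -0.2786  0.1012] F [2.1 0.2 2.9] M [-0.016 -0.282  0.012] yaw 0.031 j7 0.84 op 0.0172 g 1.7
```

View pics/t3.png

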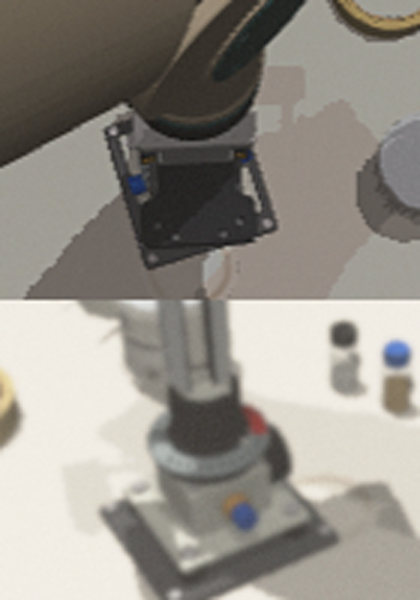

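>>> arm_command(
  deltas=[
    [0,0,0,0],
    [0,0,0,0],
    [0,0,0,0],
  ],
)

```text
clock: 6.57
tcp_pos: [0.5043, -0.2784, 0.1008]
tool_rot: [-0.0, 0.696, 0.718, -0.0]
force: [-2.1, -0.7, 3.6]
opening: 0.0004
grip_force: 1.6
```

```bash
python3 st.py; python3 - <<'E'
from h import *
def pj(c,X):
    p=c["R"]@np.array(X)+c["t"];return (c["fx"]*p[0]/p[2]+c["cx"]).round(1),(c["fy"]*p[1]/p[2]+c["cy"]).round(1)
S=env.get_calibration("side");W=env.get_calibration("wrist")
for n,X in dict(ktop=[.506,-.279,.119],kL=[.5275,-.279,.107],kR=[.4845,-.279,.107],tcp=[.506,-.279,.101],up=[.506,-.279,.18]).items():
    print(n,pj(S,X),pj(W,X))
im=env.snapshot("wrist");cv2.imwrite("pics/w2.png",cv2.cvtColor(im,cv2.COLOR_RGB2BGR))
E
```

```text
t 6.57 p [ 0.5043 -0.2784  0.1008] F [-2.1 -0.7  3.6] M [-0.129  0.435  0.009] yaw 0.031 j7 0.84 op 0.0004 g 1.6
ktop (np.float64(272.2), np.float64(217.1)) (np.float64(317.3), np.float64(248.0))
kL (np.float64(261.0), np.float64(224.5)) (np.float64(350.2), np.float64(241.7))
kR (np.float64(284.3), np.float64(220.2)) (np.float64(284.3), np.float64(239.7))
tcp (np.float64(273.0), np.float64(225.0)) (np.float64(317.2), np.float64(237.4))
up (np.float64(269.4), np.float64(188.7)) (np.float64(318.2), np.float64(304.8))
```

View pics/w2.png

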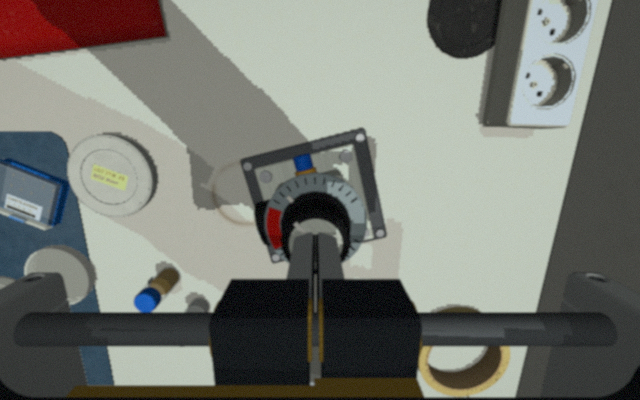

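>>> arm_command(
  deltas=[
    [0,0,-10,0],
    [0,0,-10,0],
    [0,0,0,0],
    [0,0,0,0],
    [0,0,0,0],
    [0,0,0,0],
    [0,0,0,0],
    [0,0,0,0],
    [0,0,0,0],
    [0,0,0,0],
  ],
  claw=-1,
)

```text
clock: 7.45
tcp_pos: [0.5049, -0.2783, 0.1207]
tool_rot: [-0.0, 0.696, 0.718, -0.0]
force: [-0.1, 0.1, 1.3]
opening: 0.0633
grip_force: 0.0
```

```bash
python3 st.py; python3 - <<'E'
from h import *
C=dict(np.load("w1.npz"));T=np.array([.503,-.262,.2694])
p=C["R"]@T+C["t"];print("tcp cam",p)
for u in(238,393):
    q=np.array([(u-C["cx"])/C["fx"],(235-C["cy"])/C["fy"],1])*C["fx"]*.094/155
    print(u,(C["R"].T@(q-C["t"])-T)*1000)
# where should tips (11 ahead) project, near face (+y 8mm)
for dx in(-.047,.047):
  for dz in(-.011,.017):
    p=C["R"]@(T+[dx,.008,dz])+C["t"];print(dx,dz,C["fx"]*p[0]/p[2]+C["cx"],C["fy"]*p[1]/p[2]+C["cy"])
g=cv2.cvtColor(env.snapshot("side"),cv2.COLOR_RGB2BGR)
cv2.imwrite("pics/s4.png",cv2.resize(g[120:260,190:360],None,fx=4,fy=4,interpolation=cv2.INTER_CUBIC))
E
```

```text
t 7.45 p [ 0.5049 -0.2783  0.1207] F [-0.1  0.1  1.3] M [-0.067  0.064  0.046] yaw 0.031 j7 0.82 op 0.0633 g 0.0
tcp cam [-0.00169188  0.01990084  0.21087025]
238 [-45.15955688   5.07388348  20.64814428]
393 [48.79432311  8.01705409 20.56952009]
-0.047 -0.011 246.01535289444175 214.92282377045643
-0.047 0.017 236.26624599553884 228.3296545750854
0.047 -0.011 379.6703224498883 218.95310101892085
0.047 0.017 388.70763833744417 232.87745629889795
```

>>> arm_command(
  deltas=[
    [0,0,0,0],
    [0,0,0,0],
    [0,0,0,0],
    [0,0,0,0],
    [0,0,0,0],
    [0,0,10,0],
    [0,0,10,0],
    [0,0,8,0],
    [0,0,0,0],
  ],
)

```text
clock: 8.25
tcp_pos: [0.5035, -0.2773, 0.0904]
tool_rot: [-0.002, 0.696, 0.718, -0.001]
force: [-0.4, 0.5, -0.4]
opening: 0.0939
grip_force: 0.0
```

>>> arm_command(
  deltas=[
    [0,0,5,0],
    [0,0,5,0],
    [0,0,3,0],
    [0,0,0,0],
  ],
)

```text
clock: 8.58
tcp_pos: [0.5047, -0.2781, 0.0791]
tool_rot: [-0.001, 0.696, 0.718, -0.0]
force: [-0.4, -0.2, -0.1]
opening: 0.0937
grip_force: 0.0
```

>>> arm_command(
  deltas=[
    [0,0,4,0],
    [0,0,0,0],
    [0,0,0,0],
    [0,0,0,0],
    [0,0,0,0],
    [0,0,0,0],
    [0,0,0,0],
    [0,0,0,0],
    [0,0,0,0],
    [0,0,0,0],
  ],
  claw=1,
  force=25,
)

```text
clock: 9.42
tcp_pos: [0.5049, -0.2783, 0.0759]
tool_rot: [-0.0, 0.696, 0.718, -0.0]
force: [-1.2, 0.5, -0.8]
opening: 0.0425
grip_force: 25.0
```

```bash
python3 st.py
```

```text
t 9.42 p [ 0.5049 -0.2783  0.0759] F [-1.2  0.5 -0.8] M [-0.036  0.19   0.003] yaw 0.031 j7 0.85 op 0.0425 g 25.0
```

>>> arm_command(
  deltas=[
    [0,0,0,-0.05],
    [0,0,0,-0.05],
    [0,0,0,-0.05],
    [0,0,0,-0.05],
  ],
)

```text
clock: 9.75
tcp_pos: [0.5051, -0.2783, 0.0759]
tool_rot: [0.0, 0.62, 0.785, 0.0]
force: [0.9, -0.8, 0.7]
opening: 0.0427
grip_force: 25.0
```

```bash
python3 st.py
```

```text
t 9.75 p [ 0.5051 -0.2783  0.0759] F [ 0.9 -0.8  0.7] M [-0.07   0.051 -0.066] yaw 0.233 j7 1.0 op 0.0427 g 25.0
```

>>> arm_command(
  deltas=[
    [0,0,0,-0.05],
    [0,0,0,-0.05],
    [0,0,0,-0.05],
    [0,0,0,-0.05],
    [0,0,0,0],
  ],
)

```text
clock: 10.17
tcp_pos: [0.5053, -0.2782, 0.076]
tool_rot: [0.0, 0.539, 0.842, 0.0]
force: [0.6, 0.4, 0.4]
opening: 0.0422
grip_force: 25.0
```

```bash
python3 st.py
```

```text
t 10.17 p [ 0.5053 -0.2782  0.076 ] F [0.6 0.4 0.4] M [ 0.006 -0.055 -0.047] yaw 0.432 j7 1.14 op 0.0422 g 25.0
```

>>> arm_command(
  deltas=[
    [0,0,-1,0],
    [0,0,-1,0],
    [0,0,-1,0],
    [0,0,0,0],
    [0,0,0,0],
  ],
)

```text
clock: 10.58
tcp_pos: [0.5051, -0.278, 0.0786]
tool_rot: [-0.0, 0.54, 0.842, 0.0]
force: [2.0, -0.6, -5.1]
opening: 0.0425
grip_force: 25.0
```

```bash
python3 st.py
```

```text
t 10.58 p [ 0.5051 -0.278   0.0786] F [ 2.  -0.6 -5.1] M [ 0.084 -0.447 -0.035] yaw 0.431 j7 1.14 op 0.0425 g 25.0
```

>>> arm_command(
  deltas=[
    [0,0,-0.8,0],
    [0,0,0,-0.03],
    [0,0,0,-0.03],
    [0,0,0,0],
  ],
)

```text
clock: 10.92
tcp_pos: [0.5051, -0.278, 0.0795]
tool_rot: [-0.0, 0.513, 0.858, 0.0]
force: [2.4, 0.5, -6.6]
opening: 0.0425
grip_force: 25.0
```

```bash
python3 st.py
```

```text
t 10.92 p [ 0.5051 -0.278   0.0795] F [ 2.4  0.5 -6.6] M [ 0.18  -0.614 -0.102] yaw 0.493 j7 1.19 op 0.0425 g 25.0
```

>>> arm_command(
  deltas=[
    [0,0,0,-0.03],
    [0,0,0,-0.03],
    [0,0,0,0],
  ],
)

```text
clock: 11.17
tcp_pos: [0.5051, -0.278, 0.0796]
tool_rot: [-0.0, 0.487, 0.873, 0.0]
force: [1.3, 0.8, -7.0]
opening: 0.0421
grip_force: 25.0
```

```bash
python3 st.py
```

```text
t 11.17 p [ 0.5051 -0.278   0.0796] F [ 1.3  0.8 -7. ] M [ 0.349 -0.668 -0.057] yaw 0.553 j7 1.23 op 0.0421 g 25.0
```

>>> arm_command(
  deltas=[
    [0,0,0,-0.03],
    [0,0,0,-0.03],
    [0,0,0,0],
  ],
)

```text
clock: 11.42
tcp_pos: [0.5051, -0.2781, 0.0797]
tool_rot: [-0.0, 0.461, 0.888, 0.0]
force: [2.7, 1.0, -6.1]
opening: 0.0425
grip_force: 25.0
```

```bash
python3 st.py
```

```text
t 11.42 p [ 0.5051 -0.2781  0.0797] F [ 2.7  1.  -6.1] M [ 0.445 -0.791 -0.056] yaw 0.613 j7 1.27 op 0.0425 g 25.0
```

>>> arm_command(
  deltas=[
    [0,0,0,-0.03],
    [0,0,0,-0.03],
    [0,0,0,0],
  ],
)

```text
clock: 11.67
tcp_pos: [0.5053, -0.2782, 0.0799]
tool_rot: [0.0, 0.434, 0.901, 0.0]
force: [1.7, 2.0, -5.5]
opening: 0.0424
grip_force: 25.0
```

>>> arm_command(
  deltas=[
    [0,0,0,-0.03],
    [0,0,0,-0.02],
    [0,0,0,0],
  ],
)

```text
clock: 11.92
tcp_pos: [0.5053, -0.2782, 0.0798]
tool_rot: [0.0, 0.412, 0.911, 0.0]
force: [2.2, 2.2, -4.6]
opening: 0.0422
grip_force: 25.0
```

```bash
python3 st.py
```

```text
t 11.92 p [ 0.5053 -0.2782  0.0798] F [ 2.2  2.2 -4.6] M [ 0.748 -0.829  0.001] yaw 0.723 j7 1.35 op 0.0422 g 25.0
```

>>> arm_command(
  deltas=[
    [0,0,-0.7,0],
    [0,0,-0.7,0],
    [0,0,0,0],
    [0,0,0,0],
  ],
)

```text
clock: 12.25
tcp_pos: [0.5052, -0.2782, 0.0811]
tool_rot: [0.0, 0.412, 0.911, 0.0]
force: [2.3, 2.3, -4.2]
opening: 0.0428
grip_force: 25.0
```

```bash
python3 st.py
```

```text
t 12.25 p [ 0.5052 -0.2782  0.0811] F [ 2.3  2.3 -4.2] M [ 0.784 -0.969 -0.041] yaw 0.721 j7 1.35 op 0.0428 g 25.0
```

>>> arm_command(
  deltas=[
    [0,0,-0.7,0],
    [0,0,-0.7,0],
    [0,0,-0.7,0],
    [0,0,0,0],
  ],
)

```text
clock: 12.58
tcp_pos: [0.5052, -0.2782, 0.0833]
tool_rot: [0.0, 0.412, 0.911, 0.0]
force: [2.7, 2.5, -3.5]
opening: 0.0425
grip_force: 25.0
```

>>> arm_command(
  deltas=[
    [0,0,-0.7,0],
    [0,0,-0.7,0],
    [0,0,-0.7,0],
    [0,0,0,0],
  ],
)

```text
clock: 12.92
tcp_pos: [0.5052, -0.2783, 0.0854]
tool_rot: [0.0, 0.412, 0.911, 0.0]
force: [3.5, 3.1, -4.0]
opening: 0.0423
grip_force: 25.0
```

```bash
python3 st.py
```

```text
t 12.92 p [ 0.5052 -0.2783  0.0854] F [ 3.5  3.1 -4. ] M [ 0.93  -1.11  -0.052] yaw 0.721 j7 1.35 op 0.0423 g 25.0
```

>>> arm_command(
  deltas=[
    [0,0,-0.7,0],
    [0,0,-0.7,0],
    [0,0,0,0],
  ],
)

```text
clock: 13.17
tcp_pos: [0.505, -0.2781, 0.0865]
tool_rot: [-0.0, 0.412, 0.911, 0.0]
force: [3.9, 2.0, -7.3]
opening: 0.0425
grip_force: 25.0
```

>>> arm_command(
  deltas=[
    [0,0,-0.5,0],
    [0,0,-0.5,0],
    [0,0,0,0],
  ],
)

```text
clock: 13.42
tcp_pos: [0.5049, -0.2781, 0.0874]
tool_rot: [-0.0, 0.412, 0.911, 0.0]
force: [3.6, 2.6, -9.4]
opening: 0.0423
grip_force: 25.0
```

>>> arm_command(
  deltas=[
    [0,0,1,0],
    [0,0,1,0],
    [0,0,0.8,0],
    [0,0,0,0],
    [0,0,0,0],
  ],
)

```text
clock: 13.83
tcp_pos: [0.5052, -0.2784, 0.0852]
tool_rot: [0.0, 0.412, 0.911, 0.0]
force: [2.9, 3.2, -3.9]
opening: 0.0423
grip_force: 25.0
```

```bash
python3 st.py
```

```text
t 13.83 p [ 0.5052 -0.2784  0.0852] F [ 2.9  3.2 -3.9] M [ 1.024 -1.154 -0.08 ] yaw 0.721 j7 1.35 op 0.0423 g 25.0
```

>>> arm_command(
  deltas=[
    [0,0,0.6,0],
    [0,0,0.5,0],
    [0,0,0,0],
    [0,0,0,0],
  ],
)

```text
clock: 14.17
tcp_pos: [0.5053, -0.2785, 0.0841]
tool_rot: [0.0, 0.412, 0.911, -0.0]
force: [3.3, 3.4, -0.3]
opening: 0.0422
grip_force: 25.0
```

>>> arm_command(
  deltas=[
    [0,0,0,0],
    [0,0,0,0],
    [0,0,0,0],
    [0,0,0,0],
    [0,0,0,0],
    [0,0,0,0],
    [0,0,0,0],
    [0,0,0,0],
    [0,0,0,0],
    [0,0,0,0],
  ],
  claw=-1,
)

```text
clock: 15.0
tcp_pos: [0.505, -0.2783, 0.0837]
tool_rot: [-0.0, 0.412, 0.911, -0.0]
force: [0.6, 0.7, -0.3]
opening: 0.094
grip_force: 0.0
```

>>> arm_command(
  deltas=[
    [0,0,-5,0],
    [0,0,-15,0],
    [0,0,-25,0],
    [0,0,-35,0],
    [0,0,-35,0],
    [0,0,-35,0],
    [0,0,-25,0],
    [20,0,-10,0],
    [0,0,0,0],
    [0,0,0,0],
  ],
)

```text
clock: 15.83
tcp_pos: [0.492, -0.2629, 0.2696]
tool_rot: [0.001, 0.412, 0.911, 0.0]
force: [-0.5, 0.2, -0.6]
opening: 0.0937
grip_force: 0.0
```

```bash
python3 st.py; python3 - <<'E'
from h import *
C=env.get_calibration("wrist");im=env.snapshot("wrist")
p=C["R"]@np.array([.506,-.279,.1])+C["t"];u,v=int(C["fx"]*p[0]/p[2]+C["cx"]),int(C["fy"]*p[1]/p[2]+C["cy"]);print(u,v)
u,v=max(u,60),max(v,50)
c=im[v-50:v+50,u-60:u+60];side=env.snapshot("side")[190:290,215:335]
save("pics/fin.png",np.vstack([c,side]),3)
E
```

```text
t 15.83 p [ 0.492  -0.2629  0.2696] F [-0.5  0.2 -0.6] M [-0.076  0.035 -0.055] yaw 0.722 j7 1.28 op 0.0937 g 0.0
314 202
```

View pics/fin.png

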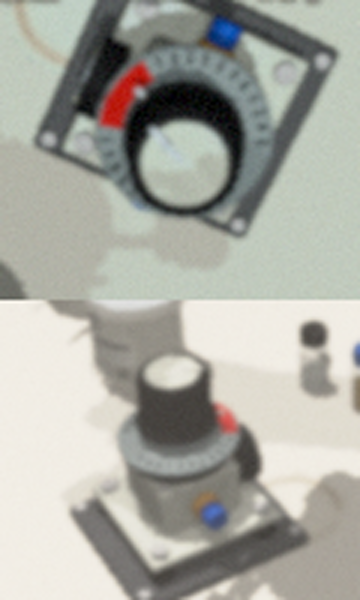

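The white pointer tip, at about (140, 93) in the wrist crop, lies within the red band. The side crop shows the knob standing higher, with nothing touching it.

```bash
python3 -c "
from bench import env
print(env.sign_off())"
```

```text
the job is handed in; nothing more can be done
None
```

The knob's pointer is in the red band and the knob is pulled out about 8 mm to its stop and released, with the highest pull about 9.4 N; an earlier grasp closed too high and slid over the knob top at about 3.6 N before I regrasped, and the job is handed in (no verdict was shown).

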